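# Open the instrument case and lock its lid stay

### The arm

A 6-joint arm with a two-finger parallel gripper is mounted at the origin on a cart in front of the work surface, level with it; the furniture and walls round the work are solid. World frame = base frame: x ahead of the robot, y to its left, z up, the work surface at z = 0. Lengths are in mm, angles in rad, forces in N, time in s.
With the tool pointing down it reaches from about 300 to 875 mm from the base axis. Payload 6.4 kg.
Tool frame: the origin (TCP) lies at the very end of the fingers, on their centre line; the grasp point (between the pads) lies 19 mm behind it; z points along the fingers, x is the direction in which the jaws open and shut, and the axes are right-handed (so a half turn about z gives the same grasp; the last joint's range is limited). The gripper opens to 88 mm and grips with 3 to 60 N. Pads are 18 mm wide; open, the fingers measure 123 mm over their backs; the gripper's body (75 mm by 187 mm) begins 45 mm behind the grasp point.
Start: joints at [-1.455, 0.181, 1.607, -0, 1.354, -0.206], TCP at [181.874, -545.493, 238.714] pointing down, gripper open.
Joint ranges: [-2.99, 2.99], [-0.89, 2.07], [0.3, 2.58], [-1.14, 4.28], [0, 2.63], [-3.12, 3.12]. Speed limits (rad/s): [2.57, 2.57, 3.01, 3.14, 3.14, 3.14].

### API

Orientations are given as [roll, pitch, yaw] about the fixed x, y, z axes, in that order (R = Rz(yaw) Ry(pitch) Rx(roll)).
In Python, from cell import arm gives the robot as it stands.
- The arm moves only by the tool step_arm, never from a script. Its argument "deltas" is a list of rows, each an object of numbers: "tx", "ty", "tz": the shift along the tool's x, y, z normalised to -1 to 1, where 1 is 0.02 m; "ax", "ay", "az": the turn, a rotation vector about the tool's x, y, z normalised to -1 to 1, where 1 is 0.15 rad. A call has exactly 10 rows; each row shifts and turns the commanded pose from where the row before left it, along the tool's axes as they then stand; what a row does not reach is not made up. A row lasts 1/10 s, in which the tool goes at most 50 mm and 8.59 degrees, less where a joint would pass 70% of its speed; a pose out of reach is approached as far as the arm can. A call with a number of a shift or a turn outside -1 to 1 is refused whole. A call with a gripper value outside its range is refused whole. "fingers" is the opening in per cent of the stroke, from 0 (shut) to 100 (fully open), set as the call begins (left out, the last holds). The fingers move at their own pace and stop on an object; "grip_force" is the grip in N (left out, the last holds). Time passes only in rows, so rows that do not move let the fingers close, or fill a call up. It gives the time, the measured TCP pose, the force and the opening at its end, in the units of the state.
- arm.state(): the state, without advancing time (a new reading comes with each control period).
- arm.capture(name): name is "scene" or "top"; returns a dict with "frame" (480x640x3 uint8, blue, green, red), "mtx" (3x3 intrinsics, pixels), "distortion" ([k1, k2, p1, p2, k3] as OpenCV has them; the pictures are not rectified), "world_to_cam" (4x4, takes a point from world to camera coordinates). Camera axes: x right, y down, z forward; pixel columns grow to the right and rows downward; lengths in mm; the calibration is good to about 2 mm. A picture is of the moment at which its call begins. There is no depth.
- arm.sign_off(): hands the job in, once; it reports no verdict.
The state is a dict: "t": time; "joint_positions": joint angles; "dq": joint speeds; "joint_torque": joint torques, N m; "eef_pos": TCP position; "eef_rot": TCP orientation; "wrist_force": force on the tool from outside, world axes, zero at the start; "moment": the same for the moment, N m; "grip_width": finger opening in mm.
Only numpy, scipy, OpenCV 4.12 (cv2) and the standard library are available. Lean on these libraries where they do the work, as an engineer would, in place of code of your own. Each camera call takes 0.05 s, during which the arm holds its last target.

### The job

Open the grey instrument case with the blue-topped lid by the black handle on the front of its lid, then push the red knob at the elbow of the folding stay on its side back past the dead point to its stop, so that the stay locks and the lid stays up by itself. Let go of everything, and do not disturb the things lying round the case.

Things in the scene. Friction and masses are not known exactly. Their poses are not given: they have to be found in the camera images.
- case: grey plastic instrument case with aluminium edges, fixed to the bench, 190 (its x) x 200 (its y) x 75 mm without the lid. Origin: centre of its underside. Its +x points to the back, where the lid is hinged; its -x side, with the handle, faces the robot; +z up.
- lid_hinge (a point): middle of the lid's hinge line, on the back upper edge of the case (95 mm behind its centre, 75 mm up); the hinge line runs along the case's y. Its axes are the case's.
- lid (a joint): angle of the lid, a grey slab 190 x 200 x 12 mm with a blue top: 0 shut, grows as the front edge is raised, about 1.36 at most, when the stay is straight. The hinge is stiff (0.2 N m): from about 1.1 on the lid stays where it is left, until bumped; lower down it falls shut. About 3 N at the handle raises it.
- lid_handle (a point): centre of the black handle: a lying barrel 20 mm in diameter and 36 mm long, its axis along the case's y, both end faces free, held by a 12 mm wide stem 25 mm in front of the lid's front edge. It turns with the lid: 225 mm from the hinge line and 6 mm off the hinge plane (above it when shut, so 81 mm over the bench).
- stay_pivot (a point): fixed pivot of the stay's lower link on the right-hand (case -y) side of the case: 100 mm in front of the hinge line, 25 mm below the case's rim; the point is given in the plane of the knob's centre, 126 mm to the side of the case's middle. Its axes are the case's.
- stay_knob (a point): centre of the red knob on the stay's elbow: a lying cylinder, 16 mm in diameter, 26 mm long, along the case's y, sticking outwards. The stay's lower link (73.1 mm) runs from stay_pivot to it, the upper (73.1 mm) on to the lid, so it moves on an arc about stay_pivot, up and back as the lid opens; locked, it is 46 mm behind and 57 mm above stay_pivot. A few N move it.
- stay_elbow (a joint): angle of the stay's elbow: 0 folded (lid shut), 2.80 with both links in line (the dead point), 3.00 at the stop past it. Past 2.80 the lid's weight presses the elbow against the stop and the lid cannot shut.
- block_mid (a point): centre of a loose round grey steel block, 60 mm in diameter, 16 mm high, left of the case: leave alone
- magnet_mid (a point): centre of a loose red pot magnet with a black knob, 32 mm in diameter, 27 mm high, left of the case: leave alone
- loupe_stand_mid (a point): centre of a loose black stand loupe, 37 mm in diameter, 34 mm high, right of the case: leave alone
- brush_mid (a point): centre of a loose flat brush with a wooden handle, 187 mm long, 11 mm high, right of the case: leave alone

How it is judged:
By the outcome, as a careful person would: the job done as asked, in the order asked, and still so for the second after the job is handed in, with the robot touching nothing.
It also fails if it takes over 51 s, if anything falls off the work surface, if the arm or the gripper's body presses on something with over 40 N, if the wrist force passes 120 N, or if a joint passes its speed limit or range.

## Working session

There is one attempt and no reset: what is moved stays moved. The work goes in short steps, Python scripts to look and compute and a tool call to move; the robot and the scene stay as the last step left them, time stands still between calls to the robot, and variables do not carry over. Pictures are saved under pics/ and viewed, and the job is handed in when it is done.

Besides the shell and the picture viewer there is one more tool, called after "Request:" as name(argument=value, ...) on one line, values as JSON. step_arm: Moves the arm, as the interface text tells. Its arguments: {"type":"object","properties":{"deltas":{"type":"array"},"fingers":{"type":"number"},"grip_force":{"type":"number"}},"required":["deltas"]}

```bash
mkdir -p pics; ls; python3 - <<'E'
from cell import arm
import cv2
s=arm.state();print(s)
for n in("scene","top"):
    c=arm.capture(n);cv2.imwrite(f"pics/{n}0.png",c["frame"]);print(n,c["mtx"],c["distortion"],c["world_to_cam"])
E
```

```text
pics
{'t': 0.0, 'joint_positions': array([-1.45531370e+00,  1.81516508e-01,  1.60796029e+00,  3.60357724e-06,
        1.35380191e+00, -2.06288601e-01]), 'dq': array([-3.63843301e-04,  8.89689429e-04,  2.19053381e-05, -2.38200589e-03,
       -4.52399294e-04,  8.10313827e-05]), 'joint_torque': array([-1.90168947e-03, -4.33877885e+01, -3.41850722e+01,  6.98801363e-02,
        3.87626141e-02, -1.14205443e-04]), 'eef_pos': array([ 181.805537  , -544.95881151,  237.84699351]), 'eef_rot': array([-3.14124386e+00,  1.64958794e-03, -1.24902559e+00]), 'wrist_force': array([-0.08788816,  1.13149236,  0.30262904]), 'moment': array([-0.01565827, -0.00622531, -0.02462041]), 'grip_width': 88.21569206661931}
scene [[589.60584065   0.         325.56124171]
 [  0.         589.60584065 246.88165327]
 [  0.           0.           1.        ]] [-0.06146672  0.          0.          0.          0.        ] [[-6.75140901e-01 -7.37688727e-01  3.25103728e-04  3.27614307e+02]
 [-3.48287236e-01  3.18367783e-01 -8.81667713e-01  2.82387823e+02]
 [ 6.50292831e-01 -5.95363163e-01 -4.71870679e-01  1.25692797e+03]
 [ 0.00000000e+00  0.00000000e+00  0.00000000e+00  1.00000000e+00]]
top [[613.451393     0.         317.97997129]
 [  0.         613.451393   236.71035639]
 [  0.           0.           1.        ]] [0.0430057 0.        0.        0.        0.       ] [[ 9.60446562e-02 -9.95367465e-01 -4.36268793e-03 -1.05388619e+02]
 [-9.70949113e-01 -9.27216390e-02 -2.20591290e-01  5.77938234e+02]
 [ 2.19164877e-01  2.54225625e-02 -9.75356576e-01  1.24309051e+03]
 [ 0.00000000e+00  0.00000000e+00  0.00000000e+00  1.00000000e+00]]
```

View pics/scene0.png

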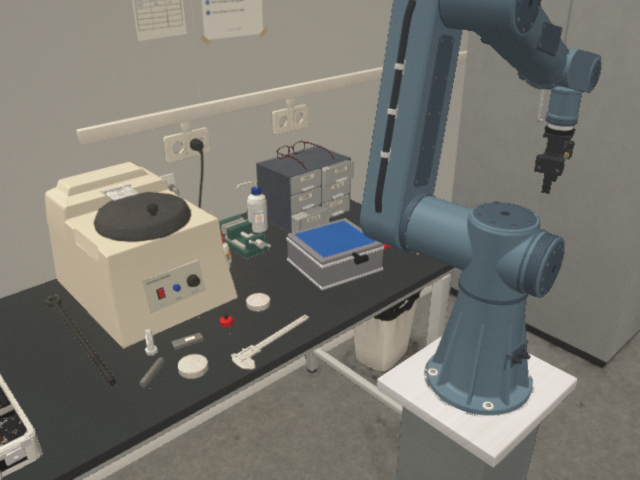

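View pics/top0.png

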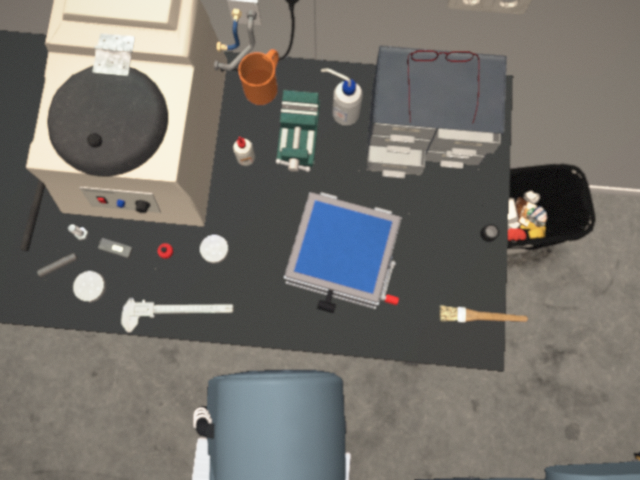

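The scene view shows the case with its handle near (361,258) and the knob peeking out at (386,246). In the top view the blue lid is centred at about (345,245), the handle is at (327,300) and the red knob at (392,299). Drawers stand behind the case.

```bash
cat > h.py <<'E'
import numpy as np,cv2
from cell import arm
def ray(c,px):
    K,d,T=c["mtx"],np.array(c["distortion"],float),c["world_to_cam"]
    u=cv2.undistortPoints(np.array([[px]],float),K,d)[0,0]
    R=T[:3,:3];o=-R.T@T[:3,3];return o,R.T@np.array([u[0],u[1],1])
def onz(c,px,z):
    o,v=ray(c,px);return o+v*(z-o[2])/v[2]
def proj(c,P):
    T=c["world_to_cam"];p,_=cv2.projectPoints(np.array(P,float).reshape(-1,3),cv2.Rodrigues(T[:3,:3])[0],T[:3,3],c["mtx"],np.array(c["distortion"],float));return p[:,0]
def tri(c1,p1,c2,p2):
    o1,v1=ray(c1,p1);o2,v2=ray(c2,p2)
    s=np.linalg.lstsq(np.c_[v1,-v2],o2-o1,rcond=None)[0]
    a,b=o1+s[0]*v1,o2+s[1]*v2;return (a+b)/2,np.linalg.norm(a-b)
def blobs(m,amin=8):
    n,l,s,c=cv2.connectedComponentsWithStats(m.astype(np.uint8));return [(s[i],c[i].round(1)) for i in range(1,n) if s[i][4]>=amin]
E
python3 - <<'E'
from h import *
cs={n:arm.capture(n) for n in("top","scene")}
for n,c in cs.items():
    f=c["frame"];hsv=cv2.cvtColor(f,cv2.COLOR_BGR2HSV)
    H,S,V=[hsv[...,i].astype(int) for i in range(3)]
    print(n)
    x0,y0,x1,y1=(270,180,420,330) if n=="top" else (280,215,400,290)
    box=np.zeros(H.shape,bool);box[y0:y1,x0:x1]=1
    blue=box&(H>100)&(H<125)&(S>150)&(V>80)
    red=box&((H<8)|(H>172))&(S>150)&(V>80)
    for k,m in(("blue",blue),("red",red)):
        for s,ce in blobs(m):print(k,s,ce)
    ct=max(cv2.findContours(blue.astype(np.uint8),0,2)[0],key=cv2.contourArea)
    q=cv2.approxPolyDP(ct,8,True)[:,0];print("quad",q.tolist())
    for p in q:print(onz(c,p,87).round(1))
    if n=="top":
        b=cv2.boxPoints(cv2.minAreaRect(ct));print("rect",[onz(c,p,87).round(1).tolist() for p in b])
    cv2.imwrite(f"pics/{n}_z.png",cv2.resize(f[y0:y1,x0:x1],None,fx=5,fy=5,interpolation=2) if n=="top" else cv2.resize(f[y0:y1,x0:x1],None,fx=6,fy=6,interpolation=2))
E
```

```text
top
blue [ 296  202   94   90 5625] [343.1 246.5]
red [385 295  14  10 100] [391.8 299.4]
quad [[316, 202], [296, 270], [371, 291], [389, 222]]
[655.  -38.8  87. ]
[505.7 -11.8  87. ]
[ 477.  -169.4   87. ]
[ 626.  -195.9   87. ]
rect [[505.3, -10.3, 87.0], [657.5, -36.3, 87.0], [625.8, -200.2, 87.0], [475.7, -170.3, 87.0]]
scene
blue [ 297  222   77   35 1442] [334.2 238.3]
red [383 244   7   5  20] [386. 246.]
quad [[373, 241], [345, 222], [297, 234], [324, 256]]
[ 479.5 -172.6   87. ]
[ 618.6 -199.6   87. ]
[654.1 -45.   87. ]
[507.8 -15.   87. ]
```

```bash
sleep 0
```

```text
(no output)
```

View pics/top_z.png

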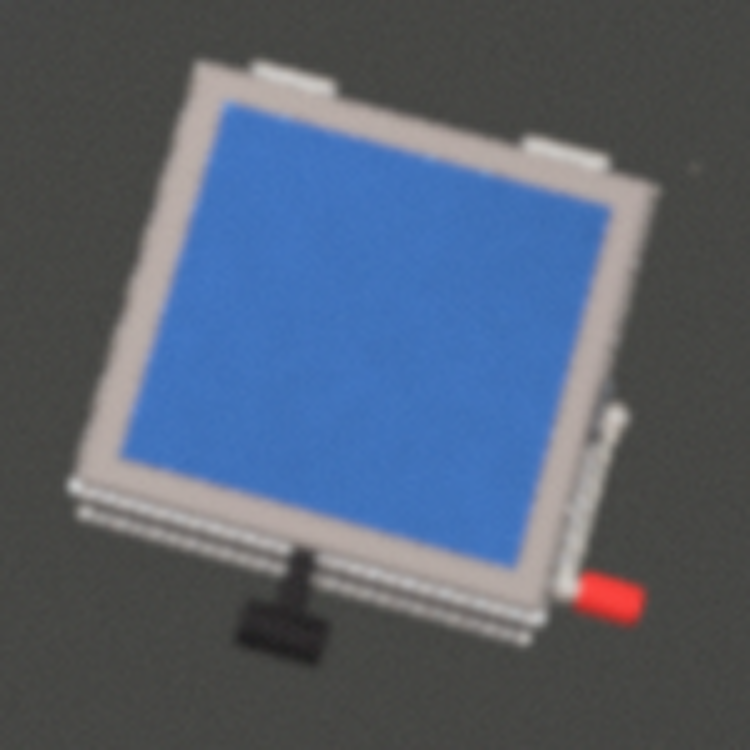

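View pics/scene_z.png

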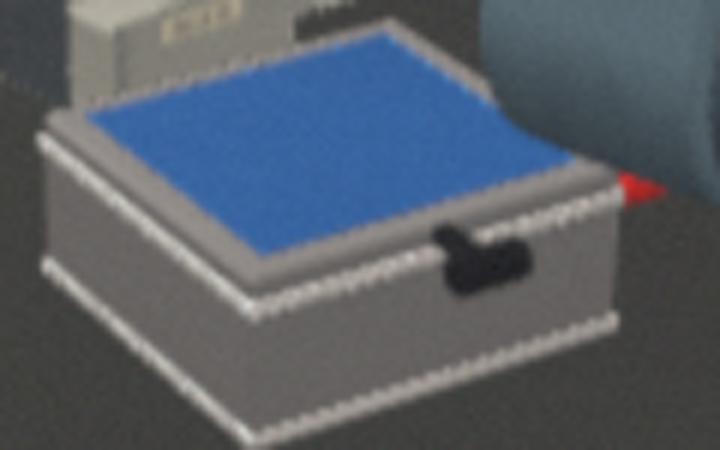

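```bash
python3 - <<'E'
from h import *
c=arm.capture("top");s=arm.capture("scene")
f=lambda x,y:(270+x/5-.4,180+y/5-.4)
P=[onz(c,f(*p),87) for p in((200,65),(660,190),(545,612),(75,480))]
for p in P:print(p.round(1))
P=np.array(P);print("cent",P.mean(0),[np.linalg.norm(P[i]-P[(i+1)%4]) for i in range(4)])
ex=(P[0]+P[1]-P[2]-P[3])[:2];ey=(P[0]+P[3]-P[1]-P[2])[:2]
print(np.arctan2(ex[1],ex[0]),np.arctan2(-ey[0],ey[1]))
print("handle",onz(c,f(282,630),81), tri(c,f(282,630),s,(280+488/6,215+262/6)))
print("knobtop",onz(c,(391.8,299.4),75))
E
```

```text
[674.3 -23.3  87. ]
[ 638.1 -221.5   87. ]
[ 456.  -186.6   87. ]
[491.8  10.4  87. ]
cent [ 565.05632395 -105.25125642   87.        ] [np.float64(201.55201918062542), np.float64(185.36571897861143), np.float64(200.21128065170518), np.float64(185.6045354870947)]
-0.18608421261436695 -0.1804224026329169
handle [439.05479826 -80.38661478  81.        ] (array([437.50221383, -81.51315707,  83.11946796]), np.float64(3.4470749147190163))
knobtop [ 465.49318593 -214.24378579   75.        ]
```

Request:
step_arm(deltas=[{"az": 0.84}, {"az": 0.84}, {"az": 0.84}, {"az": 0.84}, {"tx": -1, "ty": -0.3}, {"tx": -1, "ty": -0.3}, {"tx": -1, "ty": -0.3}, {"tx": -1, "ty": -0.3}, {"tx": -1, "ty": -0.3}, {"tx": -1, "ty": -0.3}], fingers=80)

```text
schema error: expected keys tx, ty, tz, ax, ay, az
```

Request:
step_arm(deltas=[{"tx": 0, "ty": 0, "tz": 0, "ax": 0, "ay": 0, "az": 0.84}, {"tx": 0, "ty": 0, "tz": 0, "ax": 0, "ay": 0, "az": 0.84}, {"tx": 0, "ty": 0, "tz": 0, "ax": 0, "ay": 0, "az": 0.84}, {"tx": 0, "ty": 0, "tz": 0, "ax": 0, "ay": 0, "az": 0.84}, {"tx": -1, "ty": -0.3, "tz": 0, "ax": 0, "ay": 0, "az": 0}, {"tx": -1, "ty": -0.3, "tz": 0, "ax": 0, "ay": 0, "az": 0}, {"tx": -1, "ty": -0.3, "tz": 0, "ax": 0, "ay": 0, "az": 0}, {"tx": -1, "ty": -0.3, "tz": 0, "ax": 0, "ay": 0, "az": 0}, {"tx": -1, "ty": -0.3, "tz": 0, "ax": 0, "ay": 0, "az": 0}, {"tx": -1, "ty": -0.3, "tz": 0, "ax": 0, "ay": 0, "az": 0}], fingers=80)

```text
t: 1.3
eef_pos: [239.4, -433.1, 238.7]
eef_rot: [-3.142, 0.0, -1.753]
wrist_force: [-0.6, -0.9, 0.1]
grip_width: 70.5
```

Request:
step_arm(deltas=[{"tx": -1, "ty": -0.2, "tz": 0, "ax": 0, "ay": 0, "az": 0}, {"tx": -1, "ty": -0.2, "tz": 0, "ax": 0, "ay": 0, "az": 0}, {"tx": -1, "ty": -0.2, "tz": 0, "ax": 0, "ay": 0, "az": 0}, {"tx": -1, "ty": -0.2, "tz": 0, "ax": 0, "ay": 0, "az": 0}, {"tx": -1, "ty": -0.2, "tz": 0, "ax": 0, "ay": 0, "az": 0}, {"tx": -1, "ty": -0.2, "tz": 0, "ax": 0, "ay": 0, "az": 0}, {"tx": -1, "ty": -0.2, "tz": 0, "ax": 0, "ay": 0, "az": 0}, {"tx": -1, "ty": -0.2, "tz": 0, "ax": 0, "ay": 0, "az": 0}, {"tx": -1, "ty": -0.2, "tz": 0, "ax": 0, "ay": 0, "az": 0}, {"tx": -1, "ty": -0.2, "tz": 0, "ax": 0, "ay": 0, "az": 0}])

```text
t: 2.3
eef_pos: [314.9, -243.1, 238.8]
eef_rot: [-3.141, -0.0, -1.753]
wrist_force: [0.2, -0.4, 0.3]
grip_width: 70.4
```

Request:
step_arm(deltas=[{"tx": -1, "ty": 0, "tz": 0, "ax": 0, "ay": 0, "az": 0}, {"tx": -1, "ty": 0, "tz": 0, "ax": 0, "ay": 0, "az": 0}, {"tx": -1, "ty": 0, "tz": 0, "ax": 0, "ay": 0, "az": 0}, {"tx": -1, "ty": 0, "tz": 0, "ax": 0, "ay": 0, "az": 0}, {"tx": -1, "ty": 0, "tz": 0, "ax": 0, "ay": 0, "az": 0}, {"tx": -1, "ty": 0, "tz": 0, "ax": 0, "ay": 0, "az": 0}, {"tx": -1, "ty": 0, "tz": 0, "ax": 0.67, "ay": 0, "az": 0}, {"tx": -1, "ty": 0, "tz": 0, "ax": 0.67, "ay": 0, "az": 0}, {"tx": -1, "ty": 0, "tz": 0, "ax": 0.67, "ay": 0, "az": 0}, {"tx": 0, "ty": 0, "tz": 0, "ax": 0.67, "ay": 0, "az": 0}])

```text
t: 3.3
eef_pos: [347.6, -65.0, 238.6]
eef_rot: [-2.735, 0.0, -1.749]
wrist_force: [-0.3, -0.1, -0.0]
grip_width: 70.6
```

```bash
cat > rel.py <<'E'
from h import *
from scipy.spatial.transform import Rotation as Rn
yaw=-.183;ex=np.array([np.cos(yaw),np.sin(yaw),0]);ey=np.array([-ex[1],ex[0],0])
C=np.array([564.3,-105.2,0])
def rel(p):d=np.array(p,float)-C;return np.array([d@ex,d@ey,d[2]])
def st():
    s=arm.state();R=Rn.from_euler('xyz',s["eef_rot"]).as_matrix()
    print("t",s["t"],"TCP case",rel(s["eef_pos"]).round(1),"z",np.r_[R[:,2]@ex,R[:,2]@ey,R[2,2]].round(3),"q",s["joint_positions"].round(2),"F",s["wrist_force"].round(1),s["grip_width"].round(1));return s,R
def togo(t):
    s,R=st();w=C+t[0]*ex+t[1]*ey+np.array([0,0,t[2]]);print("units",(R.T@(w-s["eef_pos"])/20).round(2))
E
python3 - <<'E'
from rel import *
st()
c=arm.capture("top");cv2.imwrite("pics/t1.png",c["frame"])
a=.4
togo((-130+15*np.sin(a),0,81-15*np.cos(a)))
E
```

```text
Traceback (most recent call last):
  File "rel.py", line 8, in st
    print("t",s["t"],"TCP case",rel(s["eef_pos"]).round(1),"z",np.r_[R[:,2]@ex,R[:,2]@ey,R[2,2]].round(3),"q",s["joint_positions"].round(2),"F",s["wrist_force"].round(1),s["grip_width"].round(1));return s,R
                                                                                                                                                                          ^^^^^^^^^^^^^^^^^^^^^
AttributeError: 'float' object has no attribute 'round'
```

```bash
sed -i 's/s\["grip_width"\].round(1)/round(float(s["grip_width"]),1)/' rel.py
python3 - <<'E'
from rel import *
for n in("top","scene"):
    c=arm.capture(n);cv2.imwrite(f"pics/{n}1.png",c["frame"])
a=.4
togo((-130+15*np.sin(a),0,81-15*np.cos(a)))
E
```

```text
t 3.4 TCP case [-221.5   -1.5  238.2] z [ 0.395 -0.001 -0.919] q [-0.73 -0.81  2.39  0.22  1.21  0.98] F [ 0.2 -0.3  0.2] 70.5
units [-0.08 -1.1   9.78]
```

View pics/top1.png

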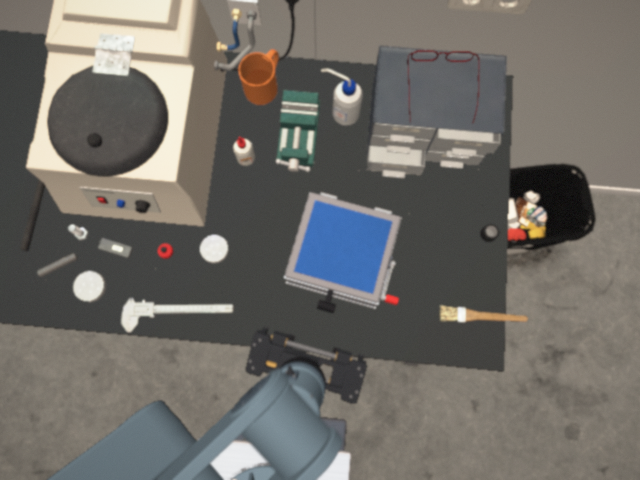

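View pics/scene1.png

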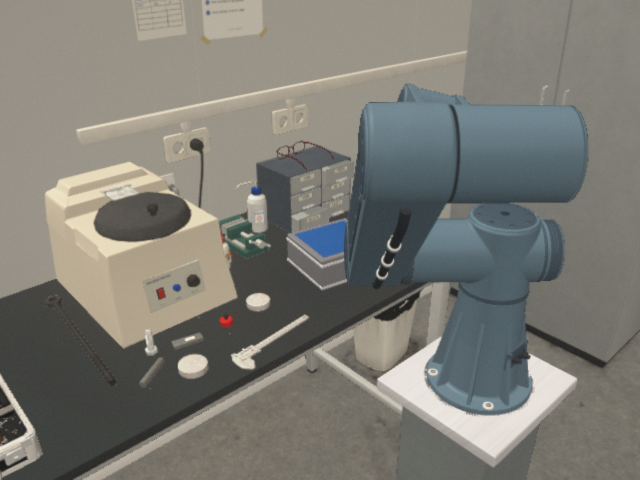

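Request:
step_arm(deltas=[{"tx": 0, "ty": -0.5, "tz": 0.6, "ax": 0, "ay": 0, "az": 0}, {"tx": 0, "ty": -0.6, "tz": 0.6, "ax": 0, "ay": 0, "az": 0}, {"tx": -0.08, "ty": 0, "tz": 0.6, "ax": 0, "ay": 0, "az": 0}, {"tx": 0, "ty": 0, "tz": 0.6, "ax": 0, "ay": 0, "az": 0}, {"tx": 0, "ty": 0, "tz": 0.6, "ax": 0, "ay": 0, "az": 0}, {"tx": 0, "ty": 0, "tz": 0.6, "ax": 0, "ay": 0, "az": 0}, {"tx": 0, "ty": 0, "tz": 0.6, "ax": 0, "ay": 0, "az": 0}, {"tx": 0, "ty": 0, "tz": 0.6, "ax": 0, "ay": 0, "az": 0}, {"tx": 0, "ty": 0, "tz": 0.6, "ax": 0, "ay": 0, "az": 0}, {"tx": 0, "ty": 0, "tz": 0.6, "ax": 0, "ay": 0, "az": 0}])

```text
t: 4.4
eef_pos: [414.2, -78.3, 136.0]
eef_rot: [-2.742, 0.0, -1.753]
wrist_force: [1.1, 0.1, 0.4]
grip_width: 70.7
```

```bash

python3 - <<'E'
from rel import *
for n in("top",):
    c=arm.capture(n);cv2.imwrite(f"pics/{n}2.png",cv2.resize(c["frame"][200:420,200:440],None,fx=3,fy=2.7))
a=.4
togo((-130+15*np.sin(a),0,81-15*np.cos(a)))
E
```

```text
t 4.45 TCP case [-153.1   -0.7  134.5] z [ 0.387  0.001 -0.922] q [-0.59 -0.34  2.37  0.23  0.76  1.02] F [-1.   1.  -1.4] 70.8
units [-0.03 -0.04  3.66]
```

View pics/top2.png

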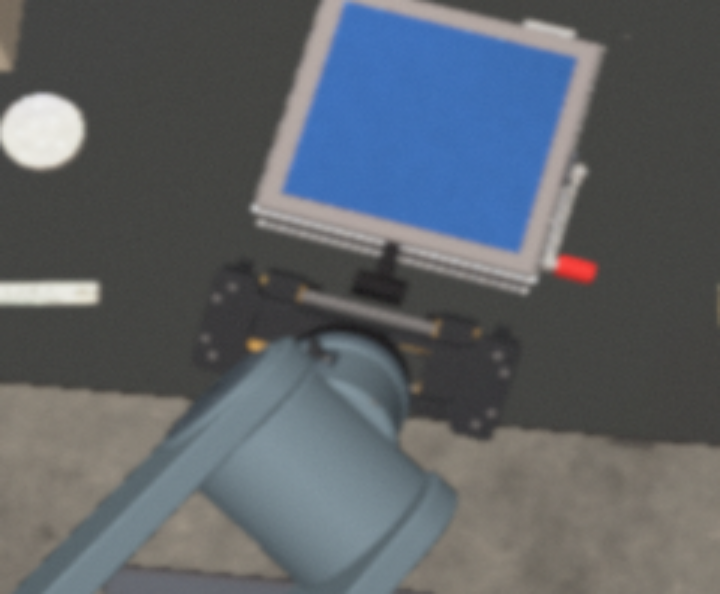

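Request:
step_arm(deltas=[{"tx": 0, "ty": 0, "tz": 0.6, "ax": 0, "ay": 0, "az": 0}, {"tx": 0, "ty": 0, "tz": 0.6, "ax": 0, "ay": 0, "az": 0}, {"tx": 0, "ty": 0, "tz": 0.6, "ax": 0, "ay": 0, "az": 0}, {"tx": 0, "ty": 0, "tz": 0.5, "ax": 0, "ay": 0, "az": 0}, {"tx": 0, "ty": 0, "tz": 0.4, "ax": 0, "ay": 0, "az": 0}, {"tx": 0, "ty": 0, "tz": 0.4, "ax": 0, "ay": 0, "az": 0}, {"tx": 0, "ty": 0, "tz": 0.3, "ax": 0, "ay": 0, "az": 0}, {"tx": 0, "ty": 0, "tz": 0.2, "ax": 0, "ay": 0, "az": 0}, {"tx": 0, "ty": 0, "tz": 0, "ax": 0, "ay": 0, "az": 0}, {"tx": 0, "ty": 0, "tz": 0, "ax": 0, "ay": 0, "az": 0}])

```text
t: 5.45
eef_pos: [441.3, -83.2, 70.7]
eef_rot: [-2.74, 0.0, -1.753]
wrist_force: [-0.4, -0.0, 0.2]
grip_width: 70.8
```

Request:
step_arm(deltas=[{"tx": 0, "ty": 0, "tz": 0, "ax": 0, "ay": 0, "az": 0}, {"tx": 0, "ty": 0, "tz": 0, "ax": 0, "ay": 0, "az": 0}, {"tx": 0, "ty": 0, "tz": 0, "ax": 0, "ay": 0, "az": 0}, {"tx": 0, "ty": 0, "tz": 0, "ax": 0, "ay": 0, "az": 0}, {"tx": 0, "ty": 0, "tz": 0, "ax": 0, "ay": 0, "az": 0}, {"tx": 0, "ty": 0, "tz": 0, "ax": 0, "ay": 0, "az": 0}, {"tx": 0, "ty": 0, "tz": 0, "ax": 0, "ay": 0, "az": 0}, {"tx": 0, "ty": 0, "tz": 0, "ax": 0, "ay": 0, "az": 0}, {"tx": 0, "ty": 0, "tz": 0, "ax": 0, "ay": 0, "az": 0}, {"tx": 0, "ty": 0, "tz": 0, "ax": 0, "ay": 0, "az": 0}], fingers=0, grip_force=20)

```text
t: 6.45
eef_pos: [441.4, -82.5, 70.7]
eef_rot: [-2.74, 0.002, -1.753]
wrist_force: [1.9, 5.3, 2.8]
grip_width: 35.8
```

```bash

python3 - <<'E'
from rel import *
st()
c=arm.capture("top");cv2.imwrite(f"pics/top3.png",cv2.resize(c["frame"][200:420,200:440],None,fx=3,fy=2.7))
E
```

```text
t 6.45 TCP case [-1.25e+02 -1.00e-01  7.07e+01] z [ 0.391  0.002 -0.92 ] q [-0.56 -0.09  2.35  0.29  0.53  0.97] F [1.9 5.3 2.8] 35.8
```

View pics/top3.png

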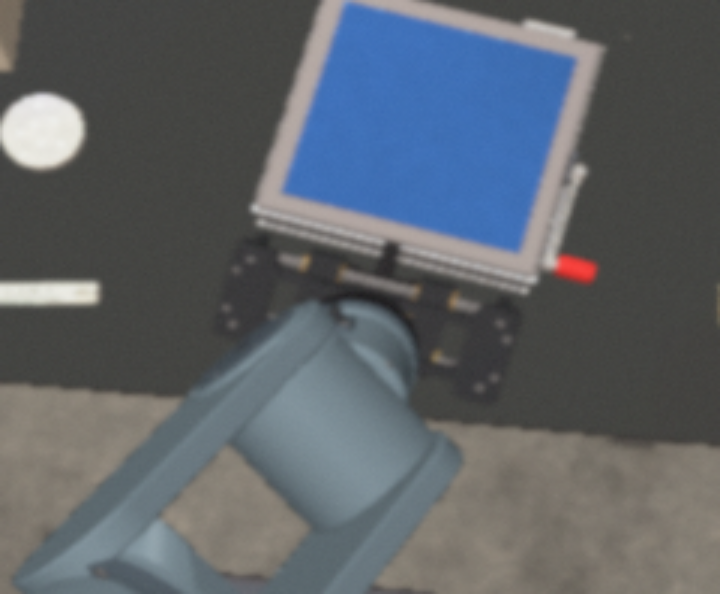

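```bash

python3 - <<'E'
import numpy as np
a=.401
phi=.0267+np.linspace(0,1.28,25)
x=95-225.1*np.cos(phi);z=75+225.1*np.sin(phi)
for i in range(24):
    dx,dz=x[i+1]-x[i],z[i+1]-z[i];print(i,(-np.cos(a)*dx-np.sin(a)*dz)/20,(np.sin(a)*dx-np.cos(a)*dz)/20)
E
```

```text
0 -0.26342181150103433 -0.539299192686425
1 -0.291796245878012 -0.5244898672979444
2 -0.3193408787661539 -0.5081890132180911
3 -0.34597737955736624 -0.49044298633106626
4 -0.3716300001626068 -0.47130225226053746
5 -0.3962257904220664 -0.4508212428569961
6 -0.41969480555863664 -0.42905820140607365
7 -0.4419703050848197 -0.4060750169980262
8 -0.46298894259731804 -0.38193704852937926
9 -0.4826909459196648 -0.3567129388372342
10 -0.5010202870805579 -0.33047441949480866
11 -0.517924841644543 -0.3032961068233331
12 -0.5333565369419278 -0.2752552897003637
13 -0.5472714887764145 -0.246431709767969
14 -0.559630126221669 -0.21690733466582798
15 -0.5703973041519599 -0.18676612493408623
16 -0.5795424031867876 -0.15609379524887548
17 -0.5870394167654164 -0.12497757066945425
18 -0.5928670251035072 -0.09350593859018011
19 -0.5970086558217369 -0.061768397102710315
20 -0.5994525310737977 -0.02985520048395105
21 -0.6001917010398948 0.0021428974663425305
22 -0.5992240636904714 0.03413490150852365
23 -0.5965523707638368 0.06602983373264208
```

Request:
step_arm(deltas=[{"tx": 0, "ty": -0.26, "tz": -0.54, "ax": 0, "ay": 0, "az": 0}, {"tx": 0, "ty": -0.29, "tz": -0.52, "ax": 0, "ay": 0, "az": 0}, {"tx": 0, "ty": -0.32, "tz": -0.51, "ax": 0, "ay": 0, "az": 0}, {"tx": 0, "ty": -0.35, "tz": -0.49, "ax": 0, "ay": 0, "az": 0}, {"tx": 0, "ty": -0.37, "tz": -0.47, "ax": 0, "ay": 0, "az": 0}, {"tx": 0, "ty": -0.4, "tz": -0.45, "ax": 0, "ay": 0, "az": 0}, {"tx": 0, "ty": -0.42, "tz": -0.43, "ax": 0, "ay": 0, "az": 0}, {"tx": 0, "ty": -0.44, "tz": -0.41, "ax": 0, "ay": 0, "az": 0}, {"tx": 0, "ty": 0, "tz": 0, "ax": 0, "ay": 0, "az": 0}, {"tx": 0, "ty": 0, "tz": 0, "ax": 0, "ay": 0, "az": 0}])

```text
t: 7.5
eef_pos: [463.3, -86.6, 163.5]
eef_rot: [-2.741, 0.001, -1.752]
wrist_force: [-5.1, 6.2, 1.2]
grip_width: 36.1
```

```bash

python3 - <<'E'
from rel import *
st()
c=arm.capture("top");cv2.imwrite(f"pics/top4.png",cv2.resize(c["frame"][180:400,200:440],None,fx=3,fy=2.7))
E
```

```text
t 7.5 TCP case [-1.027e+02 -1.000e-01  1.635e+02] z [ 0.39   0.002 -0.921] q [-0.53 -0.24  2.23  0.19  0.78  1.11] F [-5.1  6.2  1.2] 36.1
```

View pics/top4.png

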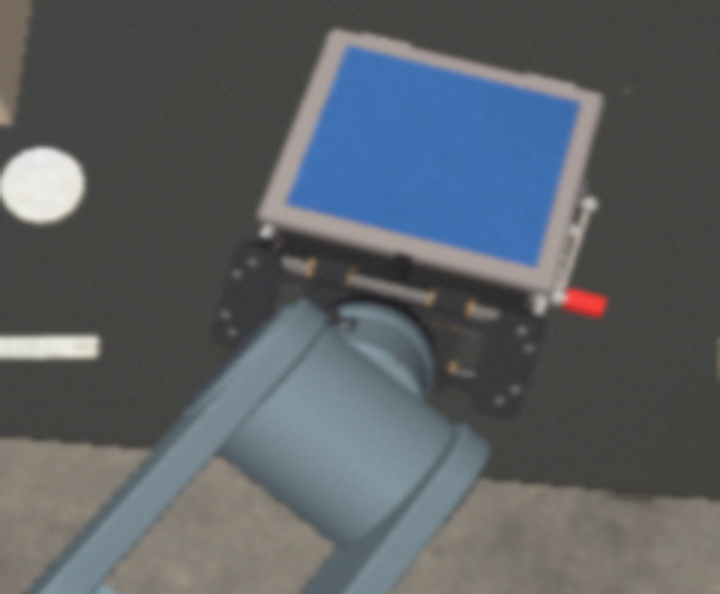

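Lid opening nicely with low forces; continue along the arc.

Request:
step_arm(deltas=[{"tx": 0, "ty": -0.46, "tz": -0.38, "ax": 0, "ay": 0, "az": 0}, {"tx": 0, "ty": -0.48, "tz": -0.36, "ax": 0, "ay": 0, "az": 0}, {"tx": 0, "ty": -0.5, "tz": -0.33, "ax": 0, "ay": 0, "az": 0}, {"tx": 0, "ty": -0.52, "tz": -0.3, "ax": 0, "ay": 0, "az": 0}, {"tx": 0, "ty": -0.53, "tz": -0.28, "ax": 0, "ay": 0, "az": 0}, {"tx": 0, "ty": -0.55, "tz": -0.25, "ax": 0, "ay": 0, "az": 0}, {"tx": 0, "ty": -0.56, "tz": -0.22, "ax": 0, "ay": 0, "az": 0}, {"tx": 0, "ty": -0.57, "tz": -0.19, "ax": 0, "ay": 0, "az": 0}, {"tx": 0, "ty": 0, "tz": 0, "ax": 0, "ay": 0, "az": 0}, {"tx": 0, "ty": 0, "tz": 0, "ax": 0, "ay": 0, "az": 0}])

```text
t: 8.55
eef_pos: [522.6, -97.6, 240.0]
eef_rot: [-2.737, 0.001, -1.753]
wrist_force: [2.7, 6.0, -2.1]
grip_width: 35.6
```

```bash

python3 - <<'E'
from rel import *
s,R=st()
p=rel(s["eef_pos"]-11*R[:,2]);d=p-[95,0,75];print("r",np.hypot(d[0],d[2]),"lid",np.arctan2(d[2],-d[0])-.0267)
c=arm.capture("top");cv2.imwrite(f"pics/top5.png",cv2.resize(c["frame"][180:400,200:440],None,fx=3,fy=2.7))
E
```

```text
t 8.55 TCP case [-4.23e+01 -1.00e-01  2.40e+02] z [ 0.393  0.001 -0.919] q [-0.48 -0.19  2.02  0.15  0.92  1.21] F [ 2.7  6.  -2.1] 35.6
r 225.25622608464732 lid 0.8639022981348685
```

View pics/top5.png

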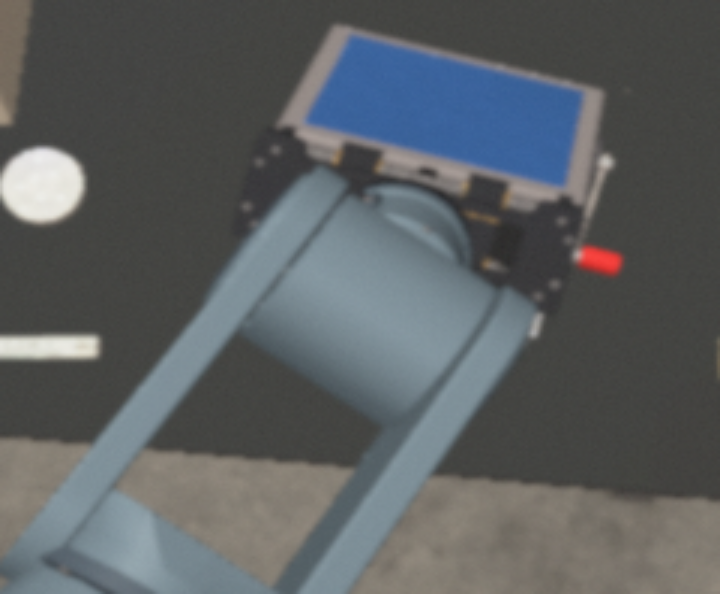

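Request:
step_arm(deltas=[{"tx": 0, "ty": -0.58, "tz": -0.16, "ax": 0, "ay": 0, "az": 0}, {"tx": 0, "ty": -0.59, "tz": -0.12, "ax": 0, "ay": 0, "az": 0}, {"tx": 0, "ty": -0.59, "tz": -0.09, "ax": 0, "ay": 0, "az": 0}, {"tx": 0, "ty": -0.6, "tz": -0.06, "ax": 0, "ay": 0, "az": 0}, {"tx": 0, "ty": -0.6, "tz": -0.03, "ax": 0, "ay": 0, "az": 0}, {"tx": 0, "ty": -0.6, "tz": 0, "ax": 0, "ay": 0, "az": 0}, {"tx": 0, "ty": -0.6, "tz": 0.03, "ax": 0, "ay": 0, "az": 0}, {"tx": 0, "ty": -0.6, "tz": 0.07, "ax": 0, "ay": 0, "az": 0}, {"tx": 0, "ty": 0, "tz": 0, "ax": 0, "ay": 0, "az": 0}, {"tx": 0, "ty": 0, "tz": 0, "ax": 0, "ay": 0, "az": 0}])

```text
t: 9.6
eef_pos: [606.1, -113.1, 283.8]
eef_rot: [-2.737, 0.001, -1.753]
wrist_force: [2.0, 4.4, -3.0]
grip_width: 35.5
```

```bash

python3 - <<'E'
from rel import *
s,R=st()
p=rel(s["eef_pos"]-11*R[:,2]);d=p-[95,0,75];print("r",np.hypot(d[0],d[2]),"lid",np.arctan2(d[2],-d[0])-.0267)
c=arm.capture("top");cv2.imwrite(f"pics/top6.png",cv2.resize(c["frame"][150:370,200:440],None,fx=3,fy=2.7))
c=arm.capture("scene");cv2.imwrite(f"pics/scene6.png",c["frame"])
E
```

```text
t 9.6 TCP case [ 4.260e+01 -1.000e-01  2.838e+02] z [ 0.393  0.001 -0.919] q [-0.43 -0.02  1.78  0.11  0.99  1.28] F [ 2.   4.4 -3. ] 35.5
r 226.13264029760637 lid 1.2904115654412782
```

View pics/top6.png

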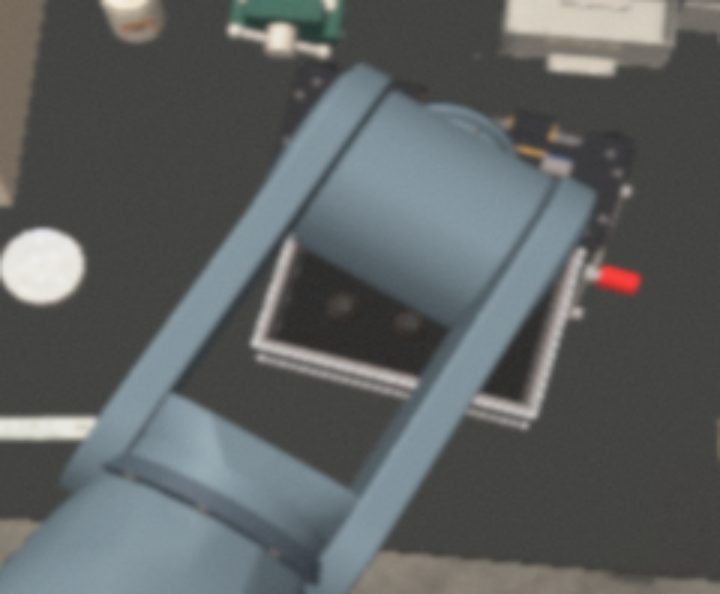

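View pics/scene6.png

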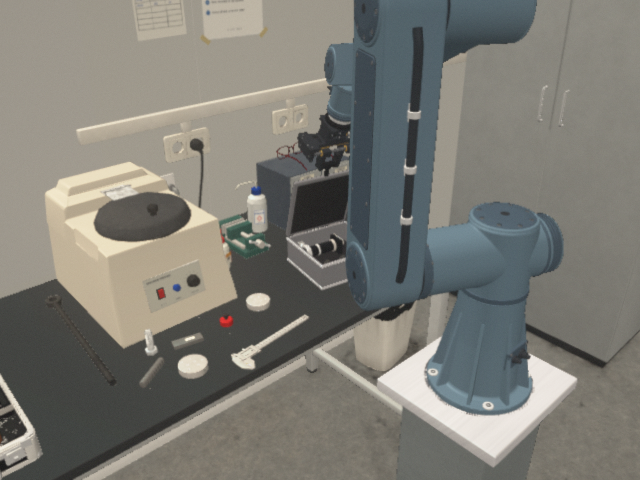

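Request:
step_arm(deltas=[{"tx": 0, "ty": 0, "tz": 0, "ax": 0, "ay": 0, "az": 0}, {"tx": 0, "ty": 0, "tz": 0, "ax": 0, "ay": 0, "az": 0}, {"tx": 0, "ty": 0, "tz": 0, "ax": 0, "ay": 0, "az": 0}, {"tx": 0, "ty": 0, "tz": 0, "ax": 0, "ay": 0, "az": 0}, {"tx": 0, "ty": 0, "tz": 0, "ax": 0, "ay": 0, "az": 0}, {"tx": 0, "ty": 0, "tz": -0.2, "ax": 0, "ay": 0, "az": 0}, {"tx": 0, "ty": 0, "tz": -0.4, "ax": 0, "ay": 0, "az": 0}, {"tx": 0, "ty": 0, "tz": -0.6, "ax": 0, "ay": 0, "az": 0}, {"tx": 0, "ty": 0, "tz": -0.8, "ax": 0, "ay": 0, "az": 0}, {"tx": 0, "ty": 0, "tz": -1, "ax": 0, "ay": 0, "az": 0}], fingers=65)

```text
t: 10.7
eef_pos: [580.9, -108.9, 338.5]
eef_rot: [-2.74, 0.0, -1.753]
wrist_force: [0.8, -0.3, 0.0]
grip_width: 57.3
```

```bash

python3 - <<'E'
from rel import *
s,R=st()
for n in("top","scene"):
    c=arm.capture(n);cv2.imwrite(f"pics/{n}7.png",cv2.resize(c["frame"][150:370,200:440],None,fx=3,fy=2.7))
    if n=="top":
        hsv=cv2.cvtColor(c["frame"],cv2.COLOR_BGR2HSV);H,S,V=[hsv[...,i].astype(int) for i in range(3)]
        m=((H<8)|(H>172))&(S>150)&(V>80);m[:,:370]=0;m[:200]=0;m[:,450:]=0
        for b,ce in blobs(m):print(b,ce,rel(onz(c,ce,120)))
E
```

```text
t 10.7 TCP case [ 17.   -0.6 338.5] z [ 0.391  0.    -0.92 ] q [-0.44 -0.12  1.77  0.11  1.11  1.28] F [ 0.8 -0.3  0. ] 57.3
[399 249  14  10 102] [405.9 253.4] [  14.13564596 -125.80067581  120.        ]
```

View pics/top7.png

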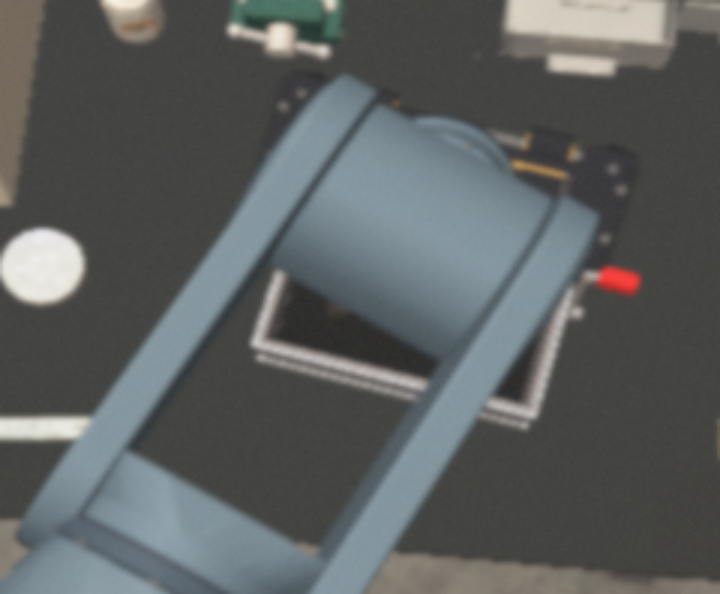

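View pics/scene7.png

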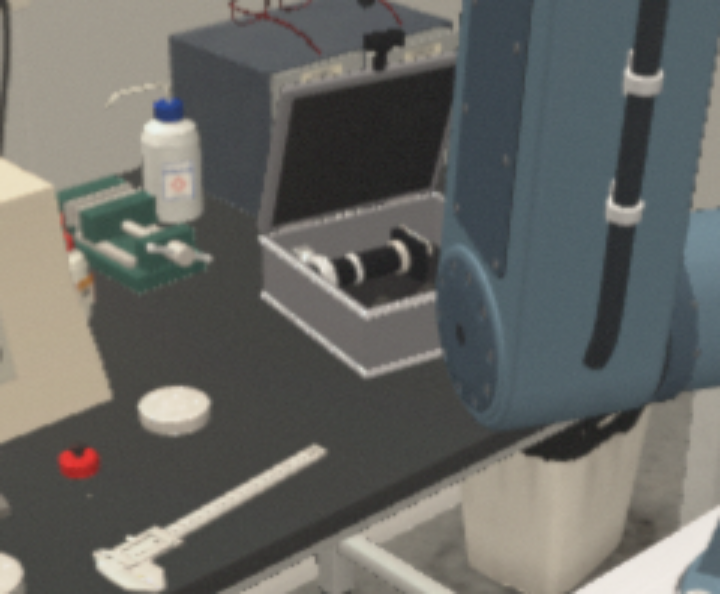

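Request:
step_arm(deltas=[{"tx": 0.6, "ty": 0.7, "tz": 0, "ax": 0, "ay": 0, "az": 0}, {"tx": 0.7, "ty": 0.7, "tz": 0, "ax": 0, "ay": 0, "az": 0}, {"tx": 0.7, "ty": 0.7, "tz": 0, "ax": 0, "ay": 0, "az": 0}, {"tx": 0.7, "ty": 0.7, "tz": 0, "ax": 0, "ay": 0, "az": 0}, {"tx": 0.7, "ty": 0.7, "tz": 0, "ax": 0, "ay": 0, "az": 0}, {"tx": 0.7, "ty": 0.5, "tz": 0.4, "ax": 0, "ay": 0, "az": 0}, {"tx": 0.7, "ty": 0.5, "tz": 0.4, "ax": 0.5, "ay": 0, "az": 0}, {"tx": 0.7, "ty": 0.5, "tz": 0.4, "ax": 0.6, "ay": 0, "az": 0}, {"tx": 0.7, "ty": 0, "tz": 0.4, "ax": 0.6, "ay": 0, "az": 0}, {"tx": 0.4, "ty": 0, "tz": 0.4, "ax": 0.6, "ay": 0, "az": 0}], fingers=0)

```text
t: 11.8
eef_pos: [485.7, -226.9, 262.7]
eef_rot: [-2.391, -0.002, -1.755]
wrist_force: [0.4, -0.2, -0.2]
grip_width: 0.3
```

```bash

python3 - <<'E'
from rel import *
togo((-11,-133,148))
E
```

```text
t 11.8 TCP case [ -55.1 -134.   262.7] z [ 0.682 -0.002 -0.731] q [-0.96 -0.36  2.23  0.71  0.82  0.42] F [ 0.4 -0.2 -0.2] 0.3
units [-0.06  2.3   5.7 ]
```

Request:
step_arm(deltas=[{"tx": 0, "ty": 0.5, "tz": 0.6, "ax": 0, "ay": 0, "az": 0}, {"tx": 0, "ty": 0.5, "tz": 0.6, "ax": 0, "ay": 0, "az": 0}, {"tx": 0, "ty": 0.5, "tz": 0.6, "ax": 0, "ay": 0, "az": 0}, {"tx": 0, "ty": 0.5, "tz": 0.6, "ax": 0, "ay": 0, "az": 0}, {"tx": 0, "ty": 0.3, "tz": 0.6, "ax": 0, "ay": 0, "az": 0}, {"tx": 0, "ty": 0, "tz": 0.6, "ax": 0, "ay": 0, "az": 0}, {"tx": 0, "ty": 0, "tz": 0.6, "ax": 0, "ay": 0, "az": 0}, {"tx": 0, "ty": 0, "tz": 0.6, "ax": 0, "ay": 0, "az": 0}, {"tx": 0, "ty": 0, "tz": 0.5, "ax": 0, "ay": 0, "az": 0}, {"tx": 0, "ty": 0, "tz": 0.4, "ax": 0, "ay": 0, "az": 0}])

```text
t: 12.8
eef_pos: [529.3, -233.6, 147.1]
eef_rot: [-2.395, 0.0, -1.753]
wrist_force: [0.9, 1.0, 0.6]
grip_width: 0.0
```

```bash

python3 - <<'E'
from rel import *
togo((-11,-133,148))
c=arm.capture("top");cv2.imwrite(f"pics/top8.png",cv2.resize(c["frame"][150:370,200:440],None,fx=3,fy=2.7))
E
```

```text
t 12.8 TCP case [ -11.1 -132.6  147.1] z [ 0.679  0.001 -0.734] q [-0.86 -0.01  2.22  1.    0.53  0.1 ] F [0.9 1.  0.6] 0.0
units [ 0.02 -0.03 -0.03]
```

View pics/top8.png

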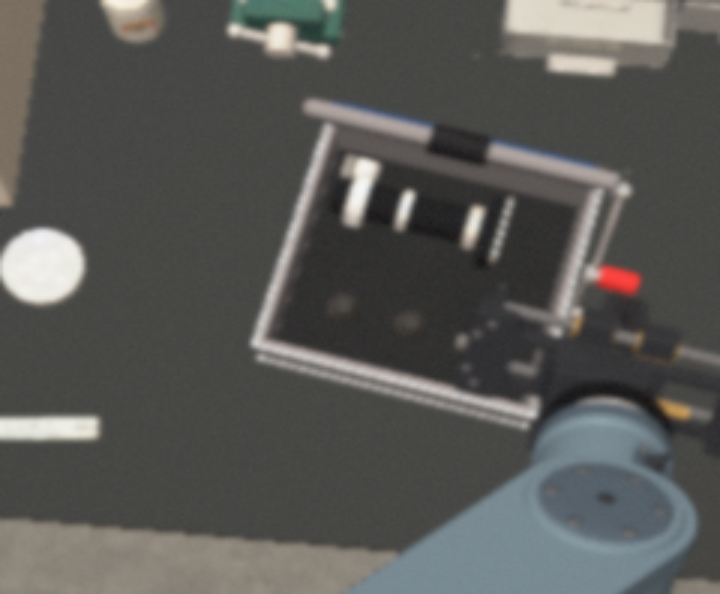

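Request:
step_arm(deltas=[{"tx": 0.12, "ty": 0, "tz": 0.28, "ax": 0, "ay": 0, "az": 0}, {"tx": 0, "ty": 0, "tz": 0.28, "ax": 0, "ay": 0, "az": 0}, {"tx": 0, "ty": 0, "tz": 0.28, "ax": 0, "ay": 0, "az": 0}, {"tx": 0, "ty": 0, "tz": 0.28, "ax": 0, "ay": 0, "az": 0}, {"tx": 0, "ty": 0, "tz": 0.28, "ax": 0, "ay": 0, "az": 0}, {"tx": 0, "ty": -0.09, "tz": 0.16, "ax": 0, "ay": 0, "az": 0}, {"tx": 0, "ty": -0.09, "tz": 0.16, "ax": 0, "ay": 0, "az": 0}, {"tx": 0, "ty": -0.08, "tz": 0.17, "ax": 0, "ay": 0, "az": 0}, {"tx": 0, "ty": 0, "tz": 0, "ax": 0, "ay": 0, "az": 0}, {"tx": 0, "ty": 0, "tz": 0, "ax": 0, "ay": 0, "az": 0}])

```text
t: 13.85
eef_pos: [557.5, -241.0, 123.2]
eef_rot: [-2.395, 0.0, -1.753]
wrist_force: [0.1, -0.5, 0.0]
grip_width: 0.2
```

```bash

cat > knob.py <<'E'
from rel import *
s,R=st()
for n in("top",):
    c=arm.capture(n);cv2.imwrite(f"pics/{n}_{s['t']:.1f}.png",cv2.resize(c["frame"][150:370,200:440],None,fx=3,fy=2.7))
    hsv=cv2.cvtColor(c["frame"],cv2.COLOR_BGR2HSV);H,S,V=[hsv[...,i].astype(int) for i in range(3)]
    m=((H<8)|(H>172))&(S>150)&(V>80);m[:,:370]=0;m[:200]=0;m[:,450:]=0
    for b,ce in blobs(m):print(b,ce,rel(onz(c,ce,120)),rel(onz(c,ce,107)))
    print(f"pics/{n}_{s['t']:.1f}.png")
E
python3 knob.py; cp pics/top_1*.png pics/last.png
```

```text
t 13.85 TCP case [  18.  -134.8  123.2] z [ 0.679  0.001 -0.734] q [-0.82  0.11  2.16  1.09  0.47  0.03] F [ 0.1 -0.5  0. ] 0.2
[401 243  13   9  60] [406.  246.8] [  27.41734536 -122.65494044  120.        ] [  30.53558285 -123.68106042  107.        ]
pics/top_13.8.png
```

View pics/last.png

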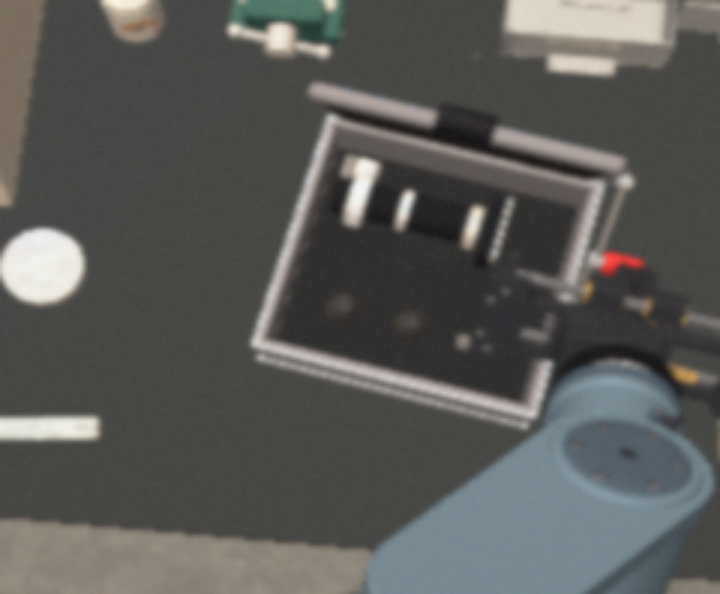

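Request:
step_arm(deltas=[{"tx": 0, "ty": -0.07, "tz": 0.16, "ax": 0, "ay": 0, "az": 0}, {"tx": 0, "ty": -0.06, "tz": 0.16, "ax": 0, "ay": 0, "az": 0}, {"tx": 0, "ty": -0.05, "tz": 0.16, "ax": 0, "ay": 0, "az": 0}, {"tx": 0, "ty": -0.05, "tz": 0.16, "ax": 0, "ay": 0, "az": 0}, {"tx": 0, "ty": -0.04, "tz": 0.16, "ax": 0, "ay": 0, "az": 0}, {"tx": 0, "ty": -0.03, "tz": 0.16, "ax": 0, "ay": 0, "az": 0}, {"tx": 0, "ty": 0, "tz": 0, "ax": 0, "ay": 0, "az": 0}, {"tx": 0, "ty": 0, "tz": 0, "ax": 0, "ay": 0, "az": 0}, {"tx": 0, "ty": 0, "tz": 0, "ax": 0, "ay": 0, "az": 0}, {"tx": 0, "ty": 0, "tz": 0, "ax": 0, "ay": 0, "az": 0}])

```text
t: 14.9
eef_pos: [574.9, -244.6, 113.8]
eef_rot: [-2.394, -0.0, -1.753]
wrist_force: [-6.1, 2.2, 5.3]
grip_width: 0.7
```

```bash

python3 knob.py; cp pics/top_14*.png pics/last2.png
```

```text
t 14.9 TCP case [  35.8 -135.1  113.8] z [ 0.68   0.    -0.734] q [-0.8   0.17  2.12  1.13  0.45  0.01] F [-6.1  2.2  5.3] 0.7
[402 237  13   8  56] [406.6 240.2] [  41.04204765 -120.46685279  120.        ] [  44.30552772 -121.46964723  107.        ]
pics/top_14.9.png
```

View pics/last2.png

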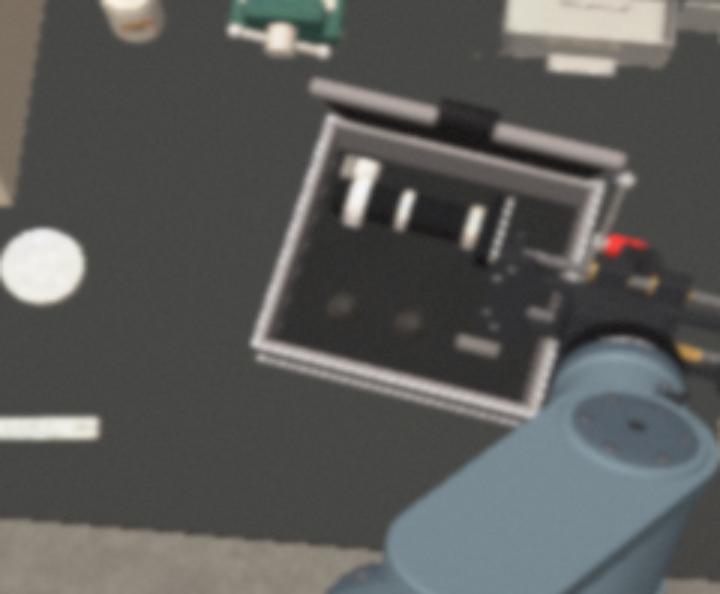

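Request:
step_arm(deltas=[{"tx": 0, "ty": -0.01, "tz": 0.05, "ax": 0, "ay": 0, "az": 0}, {"tx": 0, "ty": -0.01, "tz": 0.05, "ax": 0, "ay": 0, "az": 0}, {"tx": 0, "ty": -0.01, "tz": 0.05, "ax": 0, "ay": 0, "az": 0}, {"tx": 0, "ty": 0, "tz": 0, "ax": 0, "ay": 0, "az": 0}, {"tx": 0, "ty": 0, "tz": 0, "ax": 0, "ay": 0, "az": 0}, {"tx": 0, "ty": 0, "tz": 0, "ax": 0, "ay": 0, "az": 0}, {"tx": 0, "ty": 0, "tz": 0, "ax": 0, "ay": 0, "az": 0}, {"tx": 0, "ty": 0, "tz": 0, "ax": 0, "ay": 0, "az": 0}, {"tx": 0, "ty": 0, "tz": 0, "ax": 0, "ay": 0, "az": 0}, {"tx": 0, "ty": 0, "tz": 0, "ax": 0, "ay": 0, "az": 0}])

```text
t: 15.95
eef_pos: [576.2, -244.8, 112.9]
eef_rot: [-2.394, -0.001, -1.753]
wrist_force: [-39.0, 9.3, 34.8]
grip_width: 0.5
```

```bash

python3 knob.py
```

```text
t 15.95 TCP case [  37.1 -135.1  112.9] z [ 0.68  -0.    -0.733] q [-0.79  0.17  2.12  1.13  0.45  0.  ] F [-39.    9.3  34.8] 0.5
[402 237  12   8  45] [406.1 239.8] [  41.57110161 -119.28805203  120.        ] [  44.84022152 -120.27828017  107.        ]
pics/top_15.9.png
```

Hard against the stop (force jumped). Back off now.

Request:
step_arm(deltas=[{"tx": 0, "ty": 0, "tz": -0.2, "ax": 0, "ay": 0, "az": 0}, {"tx": 0, "ty": 0, "tz": -0.3, "ax": 0, "ay": 0, "az": 0}, {"tx": 0, "ty": 0, "tz": -0.4, "ax": 0, "ay": 0, "az": 0}, {"tx": 0, "ty": 0, "tz": -0.6, "ax": 0, "ay": 0, "az": 0}, {"tx": 0, "ty": 0, "tz": -0.8, "ax": 0, "ay": 0, "az": 0}, {"tx": 0, "ty": 0, "tz": -0.8, "ax": 0, "ay": 0, "az": 0}, {"tx": 0, "ty": 0, "tz": -0.8, "ax": 0, "ay": 0, "az": 0}, {"tx": 0, "ty": 0, "tz": -0.8, "ax": 0, "ay": 0, "az": 0}, {"tx": 0, "ty": 0, "tz": -0.8, "ax": 0, "ay": 0, "az": 0}, {"tx": 0, "ty": 0, "tz": -0.8, "ax": 0, "ay": 0, "az": 0}])

```text
t: 17.0
eef_pos: [492.6, -229.2, 204.8]
eef_rot: [-2.395, -0.0, -1.753]
wrist_force: [0.4, -0.5, 0.4]
grip_width: 0.4
```

```bash

python3 knob.py; cp pics/top_17*.png pics/last3.png;ls pics
```

```text
t 17.0 TCP case [ -48.  -135.   204.8] z [ 0.679  0.001 -0.734] q [-0.94 -0.23  2.27  0.82  0.69  0.27] F [ 0.4 -0.5  0.4] 0.4
[402 237  14  10 101] [408.4 241.6] [  39.21950612 -124.68694527  120.        ] [  42.46355746 -125.73472691  107.        ]
pics/top_17.0.png
last.png
last2.png
last3.png
scene0.png
scene1.png
scene6.png
scene7.png
scene_z.png
top0.png
top1.png
top2.png
top3.png
top4.png
top5.png
top6.png
top7.png
top8.png
top_13.8.png
top_14.9.png
top_15.9.png
top_17.0.png
top_z.png
```

View pics/last3.png

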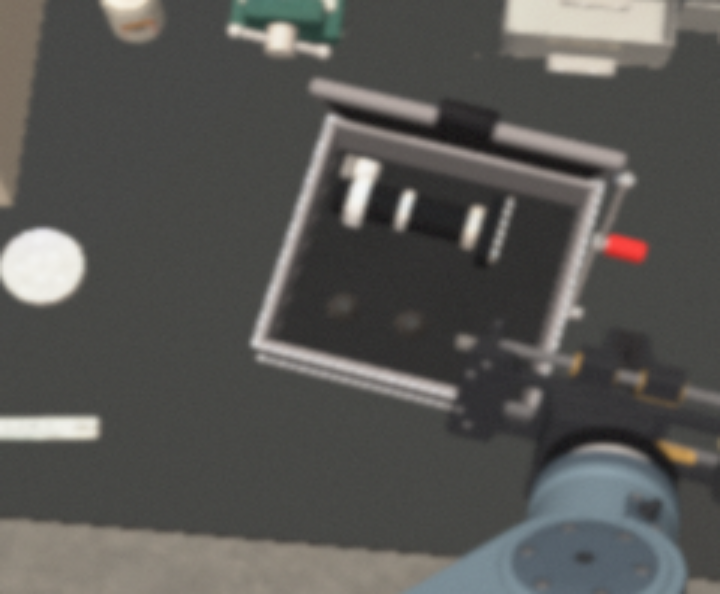

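The knob sits at the locked position, (42,-126) in the case frame against 41 expected, with the tool clear. I'll wait one second, then do a last check of the knob and the loose things.

Request:
step_arm(deltas=[{"tx": 0, "ty": 0, "tz": -0.5, "ax": 0, "ay": 0, "az": 0}, {"tx": 0, "ty": 0, "tz": -0.5, "ax": 0, "ay": 0, "az": 0}, {"tx": 0, "ty": 0, "tz": 0, "ax": 0, "ay": 0, "az": 0}, {"tx": 0, "ty": 0, "tz": 0, "ax": 0, "ay": 0, "az": 0}, {"tx": 0, "ty": 0, "tz": 0, "ax": 0, "ay": 0, "az": 0}, {"tx": 0, "ty": 0, "tz": 0, "ax": 0, "ay": 0, "az": 0}, {"tx": 0, "ty": 0, "tz": 0, "ax": 0, "ay": 0, "az": 0}, {"tx": 0, "ty": 0, "tz": 0, "ax": 0, "ay": 0, "az": 0}, {"tx": 0, "ty": 0, "tz": 0, "ax": 0, "ay": 0, "az": 0}, {"tx": 0, "ty": 0, "tz": 0, "ax": 0, "ay": 0, "az": 0}])

```text
t: 18.05
eef_pos: [479.8, -227.0, 218.9]
eef_rot: [-2.395, 0.0, -1.753]
wrist_force: [-0.9, 0.1, -0.6]
grip_width: 0.6
```

```bash

python3 knob.py; python3 - <<'E'
from h import *
c=arm.capture("top");cv2.imwrite("pics/topend.png",c["frame"])
d=cv2.absdiff(c["frame"],cv2.imread("pics/top0.png")).max(2)
for n,(x0,y0,x1,y1) in dict(left=(20,210,260,335),right=(430,215,510,330)).items():print(n,(d[y0:y1,x0:x1]>40).sum())
E
```

```text
t 18.05 TCP case [ -60.9 -135.1  218.9] z [ 0.679  0.001 -0.734] q [-0.97 -0.3   2.28  0.79  0.75  0.3 ] F [-0.9  0.1 -0.6] 0.6
[402 237  14  10 102] [408.4 241.6] [  39.21950612 -124.68694527  120.        ] [  42.46355746 -125.73472691  107.        ]
pics/top_18.1.png
left 0
right 403
```

View pics/topend.png

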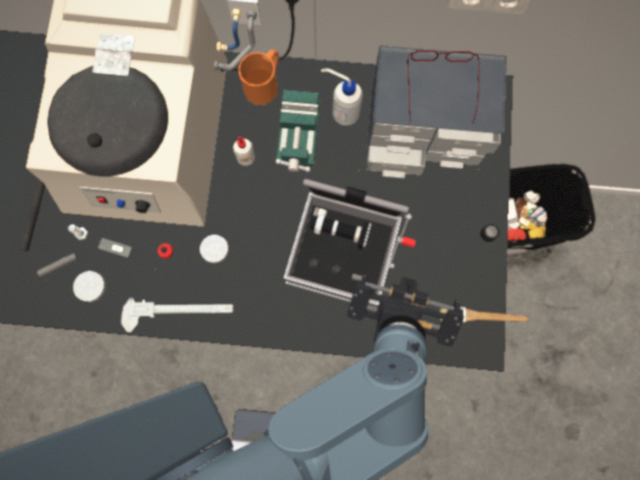

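The picture shows the lid up and the knob at (408,242). The right-hand difference is only the gripper hiding the brush head in the view; the brush handle and the loupe at (490,232) look unmoved.

```bash
python3 -c "
from cell import arm
print(arm.sign_off())"
```

```text
the job is handed in; nothing more can be done
None
```

The lid is open and locked by its stay, and I handed the job in at about 18 s with the robot touching nothing. I raised the lid by its handle to about 1.29 rad, let go, then pushed the red knob with the closed fingertips until it hit its stop.

**Force:** at the stop the reading jumped from about 8 N to about 53 N at the wrist. By the planned geometry only the fingertips were touching, and that is below the 120 N wrist limit.

**Lock:** after backing off, the knob measured 42.5 mm behind the case's centre. The locked position is 41 mm and the dead point about 35 mm. It was at exactly the same place a second later, and the lid was still up.

**Loose things:**
- **Left side:** the picture was unchanged from the start.
- **Right side:** 403 pixels differed, which I put down to the gripper being in front of the brush head. The brush handle and the loupe looked unmoved, but I did not see the brush head itself uncovered at the end.

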